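# Roller listening check of a rowing-machine seat trolley

## Robot

A 7-joint arm with a two-finger parallel gripper is mounted at the origin on the work surface. World frame = base frame: x ahead of the robot, y to its left, z up, the work surface at z = 0. Lengths are in m, angles in rad, forces in N, time in s.
With the tool pointing down it reaches from about 0.4 to 0.875 m from the base axis. Payload 6.5 kg.
Tool frame: the origin (TCP) lies between the finger pads, 19 mm behind the fingertips; this is the grasp point; z points along the fingers, y is the line along which they close (so a half turn about z gives the same grasp; the last joint's range is limited). The gripper opens to 85 mm and grips with 20 to 120 N. Pads are 22 mm wide; open, the fingers measure 114 mm over their backs; the gripper's body (76 mm by 85 mm) begins 54 mm behind the grasp point. The pads swing forward as they close: fully open they stand 13 mm farther back than shut.
Start: joints at [-1.32, 0.536, -0.004, 1.538, 0.003, 1.067, -0.071], TCP at [0.202, 0.618, 0.25] pointing down, gripper open.
Joint ranges: [-2.7, 2.7], [-0.37, 2.16], [-1.27, 1.26], [0.24, 2.4], [-1.31, 4.45], [0.19, 1.91], [-2.76, 2.76]. Speed limits (rad/s): [2.39, 2.39, 3.14, 3.14, 3.14, 3.14, 3.14].

## Interface

Orientations are given as a unit quaternion [w, x, y, z].
In Python, from rig import ctrl gives the robot as it stands.
- The arm moves only by the tool apply_moves, never from a script. Its argument "moves" is a list of rows, each a list of 2 entries, a list of its own where there are three numbers: the shift along the tool's x, y, z in m, then the turn about the tool's z in rad. In form: [[[x, y, z], twist], ...]. A call has exactly 10 rows; each row shifts and turns the commanded pose from where the row before left it, along the tool's axes as they then stand; what a row does not reach is not made up. A row lasts 1/10 s, in which the tool goes at most 50 mm and 8.59 degrees, less where a joint would pass 70% of its speed; a pose out of reach is approached as far as the arm can. A call is refused whole if a number of a shift passes 0.05 or a number of a turn 0.15, either way. A call with a gripper value outside its range is refused whole. "gripper" is the finger opening in m, from 0 to 0.0854, set as the call begins (left out, the last holds). The fingers move at their own pace and stop on an object; "grip_force" is the grip in N (left out, the last holds). Time passes only in rows, so rows that do not move let the fingers close, or fill a call up. It gives the time, the measured TCP pose, the force, the opening and the grip force at its end, in the units of the state.
- ctrl.sense(): the state, without advancing time (a new reading comes with each control period).
- ctrl.grab_frame(name): name is "scene" or "top" or "wrist"; returns a dict with "img" (384x512x3 uint8, red, green, blue), "fx", "fy", "cx", "cy" (pixels), "xyz" and "rotation" of the camera in the world. Camera axes: x right, y down, z forward; pixel columns grow to the right and rows downward; lengths in m; the calibration is good to about 2 mm. A picture is of the moment at which its call begins. There is no depth.
- ctrl.hand_in(): hands the job in; it is judged then, once.
The state is a dict: "time": time; "joint_positions": joint angles; "joint_vel": joint speeds; "tau": joint torques, N m; "ee_pos": TCP position; "eef_rot": TCP orientation; "wrist_force": force on the tool from outside, world axes, zero at the start; "ft_torque": the same for the moment, N m; "width": opening from 0.0 (shut) to 1.0 (fully open); "finger_force": force on a finger pad.
Only numpy, scipy, OpenCV 4.12 (cv2) and the standard library are available. Lean on these libraries where they do the work, as an engineer would, in place of code of your own. Each camera call takes 0.05 s, during which the arm holds its last target. There are 200 camera calls.

## Task

Check the rollers of the rowing-machine seat trolley: take its yellow grip block, draw the trolley about 12 cm along the rail against its springs and let it go, so that it swings to and fro freely without ever running into the rubber buffers. While it still swings widely (more than about 6 cm to each side), keep the open hand travelling along right above the grip block, not touching it, with the tool centre within 3 cm of the listening point for six seconds without a break, so that the pickup in the wrist hears the rollers. Then catch the trolley by the grip block, bring it back to the middle of the rail and let it go there standing still; leave everything else on the bench alone.

Things in the scene. Friction and masses are not known exactly. Their poses are not given: they have to be found in the camera images.
- rail: The rail fixture, fixed to the bench: an aluminium rail 600 mm long and 50 mm wide, its top 80 mm above the bench, on two white feet 160 x 50 mm near its ends. Origin: on the bench under the middle of the rail. Its y axis runs along the rail, z up. At each end stand an upright 132 mm high and a rubber buffer. It carries the trolley.
- trolley (a joint): Seat trolley's place in m along the rail's +y, 0 in the middle, where it starts and where springs inside the rail pull it. Nominal: moving mass 1.0 kg (varies 0.75 to 1.35), spring stiffness 5.0 N/m, damping 0.05 N s/m, dry friction 0.005 N: let go, it swings with a period of about 2.8 s (2.4 to 3.3) and dies away slowly. Buffers at +-0.19; keep inside +-0.17.
- grip (a point): Grip point on the trolley, moving with it: in the grip block, 150 mm above the bench. The block is 30 x 30 mm, square to the rail, yellow with a red cap, free on all sides, its top 170 mm above the bench; it stands on the trolley's black top plate (110 mm across by 150 mm along the rail, top 118 mm above the bench). Axes as the rail's.
- listen (a point): Listening point, moving with the trolley: straight above the grip block, 60 mm over its red cap, 230 mm above the bench. The tool centre (TCP, between the finger pads) belongs here while following: within 30 mm in plan and within 30 mm in height. Axes as the rail's.
- dumbbell: Bystander: small steel dumbbell 210 mm long, 72 mm in diameter, lying on the bench along its x axis; origin under its middle.
- bottle: Bystander: drinking bottle 68 mm in diameter, 190 mm high, standing; origin under its middle.
- collar: Bystander: red bar collar, a ring 70 mm in diameter, 30 mm high; origin under its middle.

How it is judged:
On the way, in this order (a step that is already met when the one before it is completed fails the run):
1. the trolley is drawn at least 10 cm out of the middle ((value of joint trolley above 0.1 m or value of joint trolley below -0.1 m)), for 0.1 s.
2. for 6 s on end the TCP stays within 30 mm (plan and height) of the listening point while the trolley swings freely, over 4 cm out or faster than 0.06 m/s, untouched (horizontal distance between the grasp point and listen below 0.03 m and z of the grasp point in the frame of listen between -0.03 and 0.03 m and contact force between each of the arm, the fingers and rail below 0.1 N and (value of joint trolley above 0.04 m or value of joint trolley below -0.04 m or velocity of joint trolley above 0.06 m/s or velocity of joint trolley below -0.06 m/s)), for 6 s.
3. the fingers catch the trolley (contact force between the fingers and rail above 2 N), for 0.1 s.
4. the trolley stands still in the middle, let go (value of joint trolley between -0.015 and 0.015 m and velocity of joint trolley between -0.035 and 0.035 m/s and contact force between each of the fingers, the arm and rail below 0.1 N), for 0.3 s.
At the end, for the whole second after the job is handed in: The trolley stands within 15 mm of the middle of the rail, slower than 35 mm/s, touched by nothing (all of step 4).
It fails at once if the trolley runs into a buffer (more than 17 cm out of the middle) (value of joint trolley above 0.17 m or value of joint trolley below -0.17 m).
It fails at once if something else on the bench is shifted by more than 3 cm (distance of any of dumbbell, bottle, collar from where it was at the start of the episode above 0.03 m).
It also fails if it takes over 58 s, if anything falls off the work surface, if the arm or the gripper's body presses on something with over 40 N, if the wrist force passes 120 N, or if a joint passes its speed limit or range.

## Working session

There is one attempt and no reset: what is moved stays moved. The work goes in short steps, Python scripts to look and compute and a tool call to move; the robot and the scene stay as the last step left them, time stands still between calls to the robot, and variables do not carry over. Pictures are saved under pics/ and viewed, at most 10 in all, crops included, and the job is handed in when it is done.

Besides the shell and the picture viewer there is one more tool, called after "Emit:" as name(argument=value, ...) on one line, values as JSON. apply_moves: Moves the arm, as the interface text tells. Its arguments: {"type":"object","properties":{"moves":{"type":"array","items":{"type":"array"}},"gripper":{"type":"number"},"grip_force":{"type":"number"}},"required":["moves"]}

```bash
ls; mkdir -p pics; python3 - <<'E'
from rig import ctrl
import cv2,numpy as np
s=ctrl.sense();print({k:np.round(v,3).tolist() for k,v in s.items()})
ims=[]
for n in("scene","top"):
    f=ctrl.grab_frame(n);cv2.imwrite(f"pics/{n}0.png",f["img"][:,:,::-1])
    np.savez(f"{n}0.npz",**f)
    print(n,f["fx"],f["fy"],f["cx"],f["cy"],np.round(f["xyz"],3),np.round(f["rotation"],3).tolist())
E
```

```text
pics
{'time': 0.0, 'joint_positions': [-1.32, 0.537, -0.004, 1.539, 0.003, 1.067, -0.071], 'joint_vel': [-0.0, 0.001, 0.002, 0.001, -0.0, -0.002, 0.001], 'tau': [-0.0, -58.341, 1.049, -25.91, 0.012, 0.01, 0.0], 'ee_pos': [0.202, 0.617, 0.249], 'eef_rot': [-0.0, 0.158, 0.987, -0.001], 'wrist_force': [0.603, -0.014, -0.204], 'ft_torque': [0.026, -0.009, 0.01], 'finger_force': 0.0, 'width': 1.001}
scene 404.5121708969859 404.5121708969859 258.1445546157865 195.74988270101665 [ 1.227 -0.748  1.214] [-0.341, 0.883, 0.3, -0.114]
top 472.0644468804966 472.0644468804966 249.0636169084462 192.10075559399093 [0.494 0.02  1.79 ] [0.03, -0.699, 0.714, -0.031]
```

View pics/top0.png

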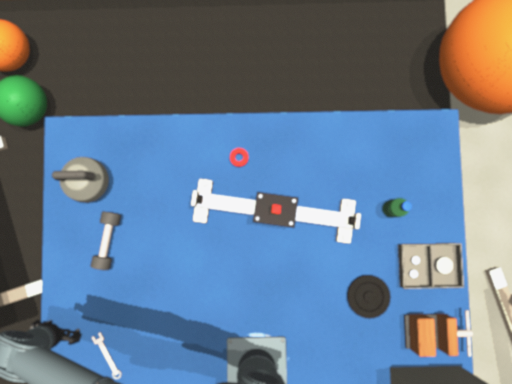

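View pics/scene0.png

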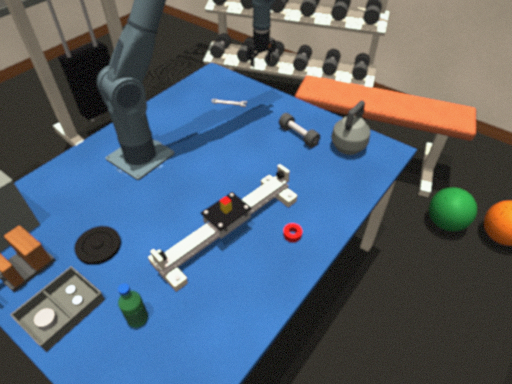

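The top view shows the trolley's red cap at about (276,209), with the rail running from (192,199) to (360,221). The collar is at (239,157), and the dumbbell and bottle are well clear.

```bash
cat > h.py <<'E'
import numpy as np,cv2
from scipy.spatial.transform import Rotation as R
def rot(q): return R.from_quat(np.roll(q,-1)).as_matrix()
def ray(f,uv,z):
    d=rot(f["rotation"])@[(uv[0]-f["cx"])/f["fx"],(uv[1]-f["cy"])/f["fy"],1]
    return np.array(f["xyz"])+d*(z-f["xyz"][2])/d[2]
def red(f):
    """centroid of the biggest-on-rail red blob list: (area,u,v)"""
    h=cv2.cvtColor(f["img"],cv2.COLOR_RGB2HSV)
    m=((h[...,0]<8)|(h[...,0]>172))&(h[...,1]>170)&(h[...,2]>90)
    n,l,s,c=cv2.connectedComponentsWithStats(m.astype(np.uint8))
    return [(int(s[i,4]),*c[i]) for i in range(1,n) if 8<s[i,4]<900]
E
python3 - <<'E'
from h import *
for n in("top","scene"):
    f=dict(np.load(f"{n}0.npz"))
    for b in red(f): print(n,np.round(b,1),"z.17",ray(f,b[1:],.17).round(4),"z.03",ray(f,b[1:],.03).round(3))
f=dict(np.load("top0.npz"));im=f["img"]
h=cv2.cvtColor(im,cv2.COLOR_RGB2HSV)
m=np.zeros(im.shape[:2],np.uint8);roi=(slice(165,255),slice(180,375))
m[roi]=((h[...,1]<70)&(h[...,2]>150))[roi]
# rail strips: white pixels between feet and trolley
P=[]
for u in list(range(218,252))+list(range(302,334)):
    v=np.nonzero(m[:,u])[0]
    if len(v)>5: P.append(ray(f,(u,v.mean()),.08)[:2])
P=np.array(P);vx,vy,x0,y0=cv2.fitLine(P.astype(np.float32),cv2.DIST_HUBER,0,.01,.01).ravel()
print("rail dir",vx,vy,"pt",x0,y0,"yaw of y axis",np.degrees(np.arctan2(vy,vx)))
# black plate
k=np.zeros_like(m);k[185:235,245:310]=(h[185:235,245:310,2]<80)
c=max(cv2.findContours(cv2.morphologyEx(k,cv2.MORPH_CLOSE,np.ones((9,9))),0,2)[0],key=cv2.contourArea)
r=cv2.boxPoints(cv2.minAreaRect(c));W=np.array([ray(f,p,.118)[:2] for p in r])
print("plate",W.round(3).tolist(),W.mean(0),[np.linalg.norm(W[i]-W[i-1]).round(3) for i in range(4)])
w=cv2.findContours(m,0,2)[0]
for c in w:
    if cv2.contourArea(c)>200: 
        p=cv2.boxPoints(cv2.minAreaRect(c));print("white",[ray(f,q,.03)[:2].round(3).tolist() for q in p])
g=dict(np.load("scene0.npz"))
h2=cv2.cvtColor(g["img"],cv2.COLOR_RGB2HSV);y=(h2[...,0]>15)&(h2[...,0]<35)&(h2[...,1]>150);v,u=np.nonzero(y[190:225,210:245]);print("yellow",u.mean()+210,v.mean()+190)
E
```

```text
top [ 90.  238.6 156.8] z.17 [0.7563 0.0491 0.17  ] z.03 [0.779 0.052 0.03 ]
top [ 55.  275.7 208.7] z.17 [ 0.5741 -0.0751  0.17  ] z.03 [ 0.581 -0.083  0.03 ]
scene [ 61.  225.5 200.1] z.17 [ 0.5776 -0.0793  0.17  ] z.03 [0.491 0.01  0.03 ]
scene [235.  292.3 232.1] z.17 [ 0.8375 -0.0528  0.17  ] z.03 [0.785 0.04  0.03 ]
rail dir 0.15922515 0.9872423 pt 0.57370883 -0.07667048 yaw of y axis 80.83807
plate [[0.579, -0.055], [0.579, -0.055], [0.579, -0.055], [0.579, -0.055]] [ 0.57943327 -0.05450039] [np.float64(0.0), np.float64(0.0), np.float64(0.0), np.float64(0.0)]
white [[0.616, -0.156], [0.611, -0.399], [0.447, -0.393], [0.452, -0.152]]
white [[0.542, 0.246], [0.707, 0.221], [0.667, -0.019], [0.504, 0.008]]
yellow 225.61 207.62
```

```bash
python3 - <<'E'
import numpy as np
from scipy.optimize import fsolve
a=np.array([.202,.6175]);b=np.array([.5755,-.0765]);p0=np.radians(71.8);n=20;t=np.radians(81.0)/n
def end(d):
    p=a.copy();y=p0
    for i in range(n):
        p=p+d[0]*np.array([-np.sin(y),np.cos(y)])+d[1]*np.array([np.cos(y),np.sin(y)]);y-=t
    return p
d=fsolve(lambda d:end(d)-b,[-.04,0]);print(d,t,np.degrees(p0-n*t))
E
```

```text
[-0.04271512 -0.00376455] 0.07068583470577035 -9.200000000000001
```

Emit:
apply_moves(moves=[[[-0.0427,-0.0038,0],0.0707],[[-0.0427,-0.0038,0],0.0707],[[-0.0427,-0.0038,0],0.0707],[[-0.0427,-0.0038,0],0.0707],[[-0.0427,-0.0038,0],0.0707],[[-0.0427,-0.0038,0],0.0707],[[-0.0427,-0.0038,0],0.0707],[[-0.0427,-0.0038,0],0.0707],[[-0.0427,-0.0038,0],0.0707],[[-0.0427,-0.0038,0],0.0707]], gripper=0.085)

```text
time: 1.1
ee_pos: [0.518, 0.338, 0.2496]
eef_rot: [-0.0, 0.491, 0.871, -0.0]
wrist_force: [0.1, -0.5, 0.2]
width: 0.995
finger_force: 0.0
```

Emit:
apply_moves(moves=[[[-0.0427,-0.0038,0],0.0707],[[-0.0427,-0.0038,0],0.0707],[[-0.0427,-0.0038,0],0.0707],[[-0.0427,-0.0038,0],0.0707],[[-0.0427,-0.0038,0],0.0707],[[-0.0427,-0.0038,0],0.0707],[[-0.0427,-0.0038,0],0.0707],[[-0.0427,-0.0038,0],0.0707],[[-0.0427,-0.0038,0],0.0707],[[-0.0427,-0.0038,0],0.0707]])

```text
time: 2.1
ee_pos: [0.5754, -0.0778, 0.2498]
eef_rot: [-0.0, 0.762, 0.647, -0.0]
wrist_force: [0.9, -0.8, 0.3]
width: 1.0
finger_force: 0.0
```

```bash
cat >> h.py <<'E'
T0=np.array([.5755,-.0765]); U=np.array([.160,.987])  # rail middle (block), rail axis = tool x when aligned
V=np.array([.987,-.160])                             # across = tool y
def toolstate(ctrl):
    s=ctrl.sense();p=np.array(s["ee_pos"]);M=rot(s["eef_rot"])
    d=p[:2]-T0
    return s["time"],d@U,d@V,p[2],np.degrees(np.arctan2(M[1,1],M[0,1])),M[2,2],s
E
python3 - <<'E'
from h import *
from rig import ctrl
t=toolstate(ctrl);print(np.round(t[:6],4),np.round(t[6]["joint_positions"],2))
ims=[]
for n in("scene","wrist"):
    f=ctrl.grab_frame(n);np.savez(n+"1.npz",**f);ims.append(f["img"][:,:,::-1])
    for b in red(f): print(n,np.round(b,1),ray(f,b[1:],.17).round(4))
cv2.imwrite("pics/a1.png",cv2.resize(np.hstack(ims),(800,300)))
print(np.round(toolstate(ctrl)[:6],4),f["xyz"],f["rotation"])
E
```

```text
[ 2.1000e+00 -1.3000e-03  2.0000e-04  2.4980e-01 -9.3215e+00 -1.0000e+00] [-0.31  0.45  0.49  1.75 -0.24  1.    0.11]
scene [ 47.  225.4 200.1] [ 0.5774 -0.0798  0.17  ]
scene [233.  292.3 232.1] [ 0.8375 -0.0528  0.17  ]
wrist [593.  444.6   5.7] [0.6968 0.0106 0.17  ]
[ 2.2000e+00 -7.9000e-03 -5.0000e-04  2.5020e-01 -9.8509e+00 -1.0000e+00] [ 0.58731202 -0.00818028  0.37237998] [ 0.16043351  0.98309737 -0.08708969 -0.01400161]
```

View pics/a1.png

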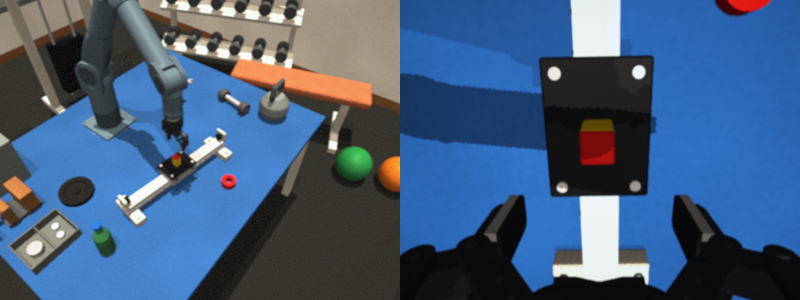

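The scene crop shows the hand above the trolley with the cap visible. The wrist crop shows the cap at about (253,189) and the rail running vertically, so the wrist camera will work for tracking.

```bash
cat >> h.py <<'E'
def capw(f):
    """cap centre from wrist view -> (along, across) rail coords"""
    h=cv2.cvtColor(f["img"],cv2.COLOR_RGB2HSV)
    m=((h[...,0]<8)|(h[...,0]>172))&(h[...,1]>150)&(h[...,2]>60)
    out=[]
    for c in cv2.findContours(m.astype(np.uint8),0,2)[0]:
        if cv2.contourArea(c)<300: continue
        (u,v),wh,a=cv2.minAreaRect(c);p=ray(f,(u,v),.17)[:2]-T0
        if abs(p@V)<.035: out.append((p@U,p@V,*wh,u,v))
    return out
def caps(f):
    return [(p@U,p@V,b[0]) for b in red(f) for p in [ray(f,b[1:],.17)[:2]-T0] if abs(p@V)<.02]
E
python3 - <<'E'
from h import *
from rig import ctrl
print(np.round(capw(dict(np.load("wrist1.npz"))),4))
for n in("scene0","scene1","top0"): print(n,np.round(caps(dict(np.load(n+".npz"))),4))
f=ctrl.grab_frame("wrist");print(np.round(capw(f),4));print(np.round(toolstate(ctrl)[:6],4))
E
```

```text
[[ 4.000e-04 -1.600e-03  4.300e+01  4.500e+01  2.525e+02  1.895e+02]]
scene0 [[-2.5e-03  2.5e-03  6.1e+01]]
scene1 [[-2.9e-03  2.4e-03  4.7e+01]]
top0 [[ 1.2e-03 -1.7e-03  5.5e+01]]
[[ 1.100e-03 -1.800e-03  4.300e+01  4.400e+01  2.520e+02  1.935e+02]]
[ 2.250e+00 -3.700e-03 -2.000e-04  2.500e-01 -9.536e+00 -1.000e+00]
```

Emit:
apply_moves(moves=[[[0.0005,-0.0005,0.01],0],[[0,-0.0005,0.015],0],[[0,0,0.015],0],[[0,0,0.015],0],[[0,0,0.015],0],[[0,0,0.015],0],[[0,0,0.01],0],[[0,0,0.005],0],[[0,0,0],0],[[0,0,0],0]])

```text
time: 3.25
ee_pos: [0.5753, -0.0757, 0.1504]
eef_rot: [0.0, 0.761, 0.648, 0.0]
wrist_force: [0.2, -1.2, 0.7]
width: 0.997
finger_force: 0.0
```

Emit:
apply_moves(moves=[[[0,0,0],0],[[0,0,0],0],[[0,0,0],0],[[0,0,0],0],[[0,0,0],0],[[0,0,0],0],[[0,0,0],0],[[0,0,0],0],[[0,0,0],0],[[0,0,0],0]], gripper=0.02, grip_force=40)

```text
time: 4.25
ee_pos: [0.5737, -0.0754, 0.1503]
eef_rot: [-0.001, 0.761, 0.648, -0.001]
wrist_force: [-6.0, 1.6, 7.0]
width: 0.347
finger_force: 43.9
```

Emit:
apply_moves(moves=[[[0.005,0,0],0],[[0.01,0,0],0],[[0.015,0,0],0],[[0.015,0,0],0],[[0.015,0,0],0],[[0.015,0,0],0],[[0.015,0,0],0],[[0.015,0,0],0],[[0.01,0,0],0],[[0.005,0,0],0]])

```text
time: 5.25
ee_pos: [0.593, 0.0447, 0.1503]
eef_rot: [-0.001, 0.761, 0.649, -0.0]
wrist_force: [-5.4, 0.6, 7.4]
width: 0.346
finger_force: 43.9
```

```bash
python3 - <<'E'
from h import *
from rig import ctrl
for n in("scene","top"):
    f=ctrl.grab_frame(n);print(n,np.round(caps(f),4))
t=toolstate(ctrl);print(np.round(t[:6],4),np.round(t[6]["wrist_force"],1))
E
```

```text
scene [[ 1.119e-01 -1.700e-03  2.400e+01]]
top []
[ 5.3500e+00  1.2230e-01 -2.1000e-03  1.5030e-01 -9.0944e+00 -1.0000e+00] [-5.4 -0.1  7.3]
```

Emit:
apply_moves(moves=[[[0,0,0],0],[[0,0,0],0],[[0,0,0],0],[[0,0,0],0],[[0,0,-0.01],0],[[0,0,-0.015],0],[[0,0,-0.02],0],[[0,0,-0.02],0],[[0,0,-0.01],0],[[0,0,-0.005],0]], gripper=0.085)

```text
time: 6.35
ee_pos: [0.5947, 0.043, 0.2318]
eef_rot: [0.001, 0.761, 0.648, 0.001]
wrist_force: [0.4, -0.7, -0.5]
width: 0.997
finger_force: 0.0
```

```bash
cat > fit.py <<'E'
from h import *
from scipy.optimize import least_squares
import json
def model(p,t): return p[0]*np.exp(-.03*(t-7))*np.cos(p[1]*(t-7))+p[2]*np.exp(-.03*(t-7))*np.sin(p[1]*(t-7))+p[3]
def fit(D):
    D=np.array(D);best=None
    for T in(2.4,2.8,3.2):
        r=least_squares(lambda p:np.r_[(model(p,D[:,0])-D[:,1])/.002,(p[3]-0)/.003],[0,2*np.pi/T,.05,0],loss="soft_l1")
        if best is None or r.cost<best.cost: best=r
    return best.x,(model(best.x,D[:,0])-D[:,1])
E
python3 - <<'E'
from fit import *
from rig import ctrl
D=[]
for i in range(36):
    t=ctrl.sense()["time"];f=ctrl.grab_frame("scene")
    c=[x for x in caps(f) if x[2]>=40]
    if c: c=max(c,key=lambda x:x[2]);D.append((t,c[0]+.0025))
json.dump(D,open("D.json","w"))
p,r=fit(D);print(len(D),p,"T",2*np.pi/p[1],"A",np.hypot(p[0],p[2]),"rms",r.std(),abs(r).max())
print(np.round(D[::4],3).tolist());print(np.round(toolstate(ctrl)[:6],4))
E
```

```text
36 [-1.07824530e-01  2.08219553e+00  3.66031543e-02 -3.68817655e-04] T 3.0175769823286496 A 0.11386799456625357 rms 0.0004877817863378083 0.0016383760812226783
[[6.35, -0.06], [6.55, -0.095], [6.75, -0.113], [6.95, -0.112], [7.15, -0.091], [7.35, -0.056], [7.55, -0.011], [7.75, 0.034], [7.95, 0.074]]
[ 8.1500e+00  1.2090e-01 -8.0000e-04  2.3000e-01 -9.1651e+00 -1.0000e+00]
```

```bash
cat > plan.py <<'E'
from fit import *
def rows(p,t0,x0,n):
    tgt=np.round(model(p,t0+.1*np.arange(1,n+1)),3);d=np.diff(np.r_[round(x0,3),tgt])
    for i in range(0,n,10): print("t",round(t0+.1*i,2),np.round(d[i:i+10],3).tolist(),"end",tgt[i:i+10][-1])
E
python3 - <<'E'
from plan import *
p,r=fit(json.load(open("D.json")));rows(p,8.15,.121,20)
E
```

```text
t 8.15 [-0.014, 0.002, -0.003, -0.007, -0.011, -0.015, -0.019, -0.02, -0.022, -0.022] end -0.01
t 9.15 [-0.022, -0.02, -0.018, -0.015, -0.011, -0.006, -0.003, 0.002, 0.007, 0.01] end -0.086
```

Emit:
apply_moves(moves=[[[-0.007,0,0],0],[[-0.005,0,0],0],[[-0.003,0,0],0],[[-0.007,0,0],0],[[-0.011,0,0],0],[[-0.015,0,0],0],[[-0.019,0,0],0],[[-0.02,0,0],0],[[-0.022,0,0],0],[[-0.022,0,0],0]])

```text
time: 9.15
ee_pos: [0.5725, -0.0886, 0.2301]
eef_rot: [0.0, 0.762, 0.648, -0.0]
wrist_force: [0.3, 0.5, 0.3]
width: 0.993
finger_force: 0.0
```

Emit:
apply_moves(moves=[[[-0.022,0,0],0],[[-0.02,0,0],0],[[-0.018,0,0],0],[[-0.015,0,0],0],[[-0.011,0,0],0],[[-0.006,0,0],0],[[-0.003,0,0],0],[[0.002,0,0],0],[[0.007,0,0],0],[[0.01,0,0],0]])

```text
time: 10.15
ee_pos: [0.5613, -0.1602, 0.23]
eef_rot: [-0.0, 0.761, 0.649, 0.0]
wrist_force: [0.0, -0.1, -0.7]
width: 0.997
finger_force: 0.0
```

```bash
cat > step.py <<'E'
from plan import *
from rig import ctrl
import sys
D=json.load(open("D.json"));a=toolstate(ctrl)
f=ctrl.grab_frame("wrist");c=capw(f);b=toolstate(ctrl)
print("before",np.round(a[:5],4),"after",np.round(b[:5],4),"cap",np.round(c,4)[:,:2])
p,r=fit(D);print("pred",model(p,a[0]))
if c: D.append((a[0],c[0][0]-.0005))
json.dump(D,open("D.json","w"))
p,r=fit(D);print("T",2*np.pi/p[1],"A",np.hypot(p[0],p[2]),"res",np.round(r[-3:],4))
rows(p,b[0],float(sys.argv[1]),int(sys.argv[2]))
E
python3 step.py -0.086 20
```

```text
before [ 1.0150e+01 -8.4900e-02 -6.0000e-04  2.3000e-01 -9.1362e+00] after [ 1.0200e+01 -8.2200e-02 -5.0000e-04  2.2980e-01 -8.9742e+00] cap [[-0.0847 -0.0017]]
pred -0.08569829930407483
T 3.0139464331890613 A 0.11374756263831548 res [-0.0002 -0.0006 -0.0001]
t 10.2 [0.023, 0.019, 0.02, 0.021, 0.021, 0.021, 0.018, 0.016, 0.012, 0.009] end 0.094
t 11.2 [0.005, 0.0, -0.004, -0.008, -0.012, -0.015, -0.018, -0.019, -0.02, -0.02] end -0.017
```

Tracking error is under 1 mm, so I'll continue.

Emit:
apply_moves(moves=[[[0.022,0,0],0],[[0.02,0,0],0],[[0.02,0,0],0],[[0.021,0,0],0],[[0.021,0,0],0],[[0.021,0,0],0],[[0.018,0,0],0],[[0.016,0,0],0],[[0.012,0,0],0],[[0.009,0,0],0]])

```text
time: 11.2
ee_pos: [0.5898, 0.0176, 0.23]
eef_rot: [-0.0, 0.761, 0.649, 0.0]
wrist_force: [0.3, 0.1, -1.0]
width: 0.995
finger_force: 0.0
```

Emit:
apply_moves(moves=[[[0.005,0,0],0],[[0,0,0],0],[[-0.004,0,0],0],[[-0.008,0,0],0],[[-0.012,0,0],0],[[-0.015,0,0],0],[[-0.018,0,0],0],[[-0.019,0,0],0],[[-0.02,0,0],0],[[-0.02,0,0],0]])

```text
time: 12.2
ee_pos: [0.5713, -0.0959, 0.2301]
eef_rot: [0.0, 0.762, 0.648, -0.0]
wrist_force: [0.3, -0.5, -0.6]
width: 0.996
finger_force: 0.0
```

```bash
python3 step.py -0.017 30
```

```text
before [ 1.2200e+01 -1.9800e-02 -1.0000e-03  2.3010e-01 -9.2633e+00] after [ 1.2250e+01 -2.4300e-02 -1.2000e-03  2.3040e-01 -9.5227e+00] cap [[-0.0125 -0.0018]]
pred -0.017203791274543995
T 3.0238622688683074 A 0.1140455794162203 res [-0.0004 -0.0012 -0.0004]
t 12.25 [-0.025, -0.017, -0.014, -0.012, -0.007, -0.003, 0.0, 0.005, 0.009, 0.012] end -0.069
t 13.25 [0.014, 0.018, 0.018, 0.02, 0.019, 0.018, 0.017, 0.014, 0.011, 0.007] end 0.087
t 14.25 [0.004, 0.0, -0.004, -0.008, -0.011, -0.014, -0.016, -0.018, -0.019, -0.018] end -0.017
```

Emit:
apply_moves(moves=[[[-0.022,0,0],0],[[-0.018,0,0],0],[[-0.016,0,0],0],[[-0.012,0,0],0],[[-0.007,0,0],0],[[-0.003,0,0],0],[[0,0,0],0],[[0.005,0,0],0],[[0.009,0,0],0],[[0.012,0,0],0]])

```text
time: 13.25
ee_pos: [0.564, -0.1433, 0.23]
eef_rot: [-0.0, 0.761, 0.649, 0.0]
wrist_force: [-0.2, -0.1, 0.2]
width: 0.997
finger_force: 0.0
```

Emit:
apply_moves(moves=[[[0.014,0,0],0],[[0.018,0,0],0],[[0.018,0,0],0],[[0.02,0,0],0],[[0.019,0,0],0],[[0.018,0,0],0],[[0.017,0,0],0],[[0.014,0,0],0],[[0.011,0,0],0],[[0.007,0,0],0]])

```text
time: 14.25
ee_pos: [0.5887, 0.0106, 0.2299]
eef_rot: [-0.0, 0.761, 0.649, 0.0]
wrist_force: [0.0, -0.6, -0.1]
width: 0.997
finger_force: 0.0
```

```bash
python3 step.py 0.087 30
```

```text
before [ 1.4250e+01  8.8100e-02 -9.0000e-04  2.2990e-01 -9.1128e+00] after [ 1.4300e+01  8.9000e-02 -9.0000e-04  2.2990e-01 -9.0607e+00] cap [[ 0.0861 -0.0017]]
pred 0.08711368524632047
T 3.024962195477992 A 0.11391134041933439 res [-0.0013 -0.0001  0.0012]
t 14.3 [0.004, -0.002, -0.006, -0.009, -0.013, -0.015, -0.017, -0.018, -0.018, -0.019] end -0.026
t 15.3 [-0.016, -0.015, -0.013, -0.009, -0.006, -0.002, 0.001, 0.005, 0.009, 0.012] end -0.06
t 16.3 [0.014, 0.016, 0.017, 0.018, 0.017, 0.016, 0.015, 0.012, 0.009, 0.006] end 0.08
```

Emit:
apply_moves(moves=[[[0.003,0,0],0],[[-0.001,0,0],0],[[-0.006,0,0],0],[[-0.009,0,0],0],[[-0.013,0,0],0],[[-0.015,0,0],0],[[-0.017,0,0],0],[[-0.018,0,0],0],[[-0.018,0,0],0],[[-0.019,0,0],0]])

```text
time: 15.3
ee_pos: [0.5701, -0.1043, 0.2301]
eef_rot: [0.0, 0.762, 0.648, -0.0]
wrist_force: [-0.0, -0.2, 0.0]
width: 0.997
finger_force: 0.0
```

Emit:
apply_moves(moves=[[[-0.016,0,0],0],[[-0.015,0,0],0],[[-0.013,0,0],0],[[-0.009,0,0],0],[[-0.006,0,0],0],[[-0.002,0,0],0],[[0.001,0,0],0],[[0.005,0,0],0],[[0.009,0,0],0],[[0.012,0,0],0]])

```text
time: 16.3
ee_pos: [0.5654, -0.1345, 0.23]
eef_rot: [-0.0, 0.761, 0.648, 0.0]
wrist_force: [0.5, 0.6, 0.1]
width: 0.996
finger_force: 0.0
```

```bash
python3 step.py -0.060 20
```

```text
before [ 1.6300e+01 -5.8900e-02 -7.0000e-04  2.3000e-01 -9.1443e+00] after [ 1.635e+01 -5.570e-02 -5.000e-04  2.298e-01 -8.960e+00] cap [[-0.0567 -0.0018]]
pred -0.06049507981828231
T 3.0206182251730795 A 0.11383445173837295 res [-0.0016  0.0017 -0.0016]
t 16.35 [0.024, 0.016, 0.018, 0.018, 0.016, 0.016, 0.013, 0.01, 0.008, 0.003] end 0.082
t 17.35 [0.001, -0.004, -0.006, -0.01, -0.012, -0.015, -0.016, -0.017, -0.017, -0.016] end -0.03
```

Emit:
apply_moves(moves=[[[0.022,0,0.005],0],[[0.018,0,0.008],0],[[0.018,0,0.01],0],[[0.018,0,0.01],0],[[0.016,0,0.01],0],[[0.016,0,0.01],0],[[0.013,0,0.01],0],[[0.01,0,0.008],0],[[0.008,0,0.006],0],[[0.003,0,0.003],0]])

```text
time: 17.35
ee_pos: [0.5877, 0.0053, 0.1493]
eef_rot: [-0.0, 0.761, 0.649, -0.0]
wrist_force: [-0.2, 0.2, 0.2]
width: 0.994
finger_force: 0.0
```

Emit:
apply_moves(moves=[[[0.001,0,0],0],[[-0.004,0,0],0],[[-0.006,0,0],0],[[-0.008,0,0],0],[[-0.009,0,0],0],[[-0.009,0,0],0],[[-0.009,0,0],0],[[-0.009,0,0],0],[[-0.008,0,0],0],[[-0.006,0,0],0]], gripper=0.02, grip_force=40)

```text
time: 18.35
ee_pos: [0.5756, -0.0636, 0.1504]
eef_rot: [-0.001, 0.762, 0.648, -0.001]
wrist_force: [-5.4, -0.2, 7.0]
width: 0.349
finger_force: 43.7
```

```bash
python3 - <<'E'
from h import *
from rig import ctrl
for n in("wrist","scene"):
    f=ctrl.grab_frame(n);print(n,np.round(capw(f) if n=="wrist" else caps(f),4))
t=toolstate(ctrl);print(np.round(t[:6],4),t[6]["finger_force"],t[6]["width"])
E
```

```text
wrist [[ 1.400e-02 -1.800e-03  6.900e+01  7.700e+01  2.545e+02  3.015e+02]]
scene [[-6.0e-04  3.0e-04  2.1e+01]]
[ 1.8450e+01  1.2100e-02 -2.0000e-03  1.5040e-01 -9.2882e+00 -1.0000e+00] 43.845720291137695 0.3427196458409404
```

Emit:
apply_moves(moves=[[[-0.002,0,0],0],[[-0.003,0,0],0],[[-0.003,0,0],0],[[-0.003,0,0],0],[[-0.0015,0,0],0],[[-0.0005,0,0],0],[[0,0,0],0],[[0,0,0],0],[[0,0,0],0],[[0,0,0],0]])

```text
time: 19.45
ee_pos: [0.5737, -0.0755, 0.1504]
eef_rot: [-0.001, 0.762, 0.648, -0.001]
wrist_force: [-5.2, 0.7, 6.7]
width: 0.348
finger_force: 43.8
```

```bash
python3 - <<'E'
from h import *
from rig import ctrl
f=ctrl.grab_frame("wrist");print(np.round(capw(f),4))
t=toolstate(ctrl);print(np.round(t[:6],4))
E
```

```text
[[ 1.900e-03 -1.800e-03  7.700e+01  6.900e+01  2.545e+02  3.015e+02]]
[ 1.9500e+01  7.0000e-04 -1.9000e-03  1.5040e-01 -9.2207e+00 -1.0000e+00]
```

Emit:
apply_moves(moves=[[[0,0,0],0],[[0,0,0],0],[[0,0,0],0],[[0,0,0],0],[[0,0,0],0],[[0,0,0],0],[[0,0,0],0],[[0,0,0],0],[[0,0,0],0],[[0,0,0],0]], gripper=0.085)

```text
time: 20.5
ee_pos: [0.5751, -0.0745, 0.15]
eef_rot: [0.0, 0.761, 0.648, 0.0]
wrist_force: [0.6, -0.4, 0.3]
width: 0.993
finger_force: 0.0
```

Emit:
apply_moves(moves=[[[0,0,-0.005],0],[[0,0,-0.01],0],[[0,0,-0.015],0],[[0,0,-0.015],0],[[0,0,-0.015],0],[[0,0,-0.015],0],[[0,0,-0.015],0],[[0,0,-0.01],0],[[0,0,0],0],[[0,0,0],0]])

```text
time: 21.5
ee_pos: [0.5749, -0.0744, 0.2498]
eef_rot: [-0.0, 0.761, 0.648, -0.0]
wrist_force: [-0.1, -0.8, 0.0]
width: 0.994
finger_force: 0.0
```

```bash
python3 - <<'E'
from h import *
from rig import ctrl
f=[]
for i in range(8):
    f=ctrl.grab_frame("wrist");print(np.round(capw(f),4)[:,:2])
g=ctrl.grab_frame("top");b=dict(np.load("top0.npz"))
print(red(g),red(b))
t=toolstate(ctrl);print(np.round(t[:6],4),t[6]["wrist_force"])
E
```

```text
[[ 0.0004 -0.0018]]
[[ 0.0002 -0.0015]]
[[ 0.0002 -0.0016]]
[[ 0.0002 -0.0016]]
[[ 0.0002 -0.0015]]
[[ 0.0005 -0.0017]]
[[ 0.0004 -0.0016]]
[[ 0.0004 -0.0019]]
[(91, np.float64(238.5934065934066), np.float64(156.94505494505495))] [(90, np.float64(238.55555555555554), np.float64(156.84444444444443)), (55, np.float64(275.6727272727273), np.float64(208.65454545454546))]
[ 2.1950e+01  1.9000e-03 -8.0000e-04  2.4980e-01 -9.1678e+00 -1.0000e+00] [-0.74325948 -0.29041175  0.45271278]
```

The trolley is standing still within 1 mm of the middle, and nothing is touching it.

```bash
python3 -c "
from rig import ctrl
print(ctrl.hand_in())"
```

```text
the job is handed in; nothing more can be done
None
```

I drew the trolley 12 cm out and let it swing (period about 3.0 s, about 11 cm each way at first), followed it for about 8 s, then caught it and let it go standing still within 1 mm of the middle; the job is handed in (no verdict shown).

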